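Turn the rivet-nut tin label to the front and bolt it

ROBOT

A 6-joint arm with a two-finger parallel gripper is mounted at the origin on a cart in front of the work surface, level with it; the furniture and walls round the work are solid. World frame = base frame: x ahead of the robot, y to its left, z up, the work surface at z = 0. Lengths are in m, angles in degrees, forces in N, time in s.
With the tool pointing down it reaches from about 0.4 to 0.825 m from the base axis. Payload 7 kg.
Tool frame: the origin (TCP) lies at the very end of the fingers, on their centre line; the grasp point (between the pads) lies 19 mm behind it; z points along the fingers, y is the line along which they close (so a half turn about z gives the same grasp; the last joint's range is limited). The gripper opens to 88 mm and grips with 3 to 60 N. Pads are 19 mm wide; open, the fingers measure 130 mm over their backs; the gripper's body (78 mm by 193 mm) begins 47 mm behind the grasp point.
Start: joints at [-54.654, 20.546, 0.682, 0, -70.136, -16.507], TCP at [0.218, -0.639, 0.227] pointing down, gripper open.
Joint ranges: [-176.03, 176.03], [-82.01, 121.73], [-58.28, 71.71], [-173.87, 95.51], [-174.79, -0.11], [-173.66, 173.66]. Speed limits (degrees/s): [136.94, 136.94, 172.46, 180, 180, 180].

INTERFACE

Orientations are given as [roll, pitch, yaw] about the fixed x, y, z axes, in that order (R = Rz(yaw) Ry(pitch) Rx(roll)).
In Python, from plant import get_state, imaging, r, finder gives the robot as it stands.
- The arm moves only by the shell command python3 -m handwheel 'ROWS' [FORCE]. ROWS is JSON, a list of rows, each a list of 5 numbers: the closure, from 0 (fully open) to 1 (shut), then the shift along the world's x, y, z in cm, then the turn about the world's z in degrees. A call has 1 to 8 rows; each row is the pose to reach, as a shift and turn from the pose commanded when the call began; what a row does not reach only later rows make up. A row lasts 1/8 s, in which the tool goes at most 62.5 mm and 10.7 degrees, less where a joint would pass 70% of its speed; a pose out of reach is approached as far as the arm can. A call with a gripper value outside its range is refused whole. The fingers move at their own pace and stop on an object; FORCE is the grip in N (left out, the last holds). Time passes only in rows, so rows that repeat a pose let the fingers close. It gives the time, the measured TCP pose, the force, the opening and the grip force at its end, in the units of the state.
- get_state(): the state, without advancing time (a new reading comes with each control period).
- imaging.capture(name): name is "scene" or "top" or "wrist"; returns (picture, depth): 480x640x3 uint8, red, green, blue; 480x640 float32, m along the optical axis (not along the pixel's ray), 0 where there is no reading.
- imaging.get_calibration(name): a dict with "fx", "fy", "cx", "cy" (pixels), "rvec" (rotation vector, rad) and "tvec" (3), from world to camera coordinates, as OpenCV has them; the wrist camera has in their place "hand_eye" (4x4, takes a point from camera to tool coordinates, whose origin is the TCP and whose axes are the flange's). Camera axes: x right, y down, z forward; pixel columns grow to the right and rows downward; lengths in m; the calibration is good to about 2 mm. A picture is of the moment at which its call begins: read the wrist's pose just before it. get_calibration takes no time and is no camera call.
- r.close_job(): hands the job in; it is judged then, once.
Trained networks look in the newest picture that a camera, given by its name, has taken for a name from the list of things; names that differ only in an ending like _2 or _b are one class to them, and where a whole thing is asked for, a point or a joint stands for the part that bears it (a point fixed in the world has none). Each returns a list of dicts, best first, with "p" (0 to 1); they miss things now and then, are a little off and sometimes report something else, mostly with a low value. They report only what shows in the picture. A call takes as long as a camera call. They do not tell look-alikes from the thing itself.
- finder.cut_out(camera, query): "region" (480x640 bool, what is visible of it) and "pixel" ([column, row] in pixels, amid what is visible of it).
The state is a dict: "time_s": time; "joints": joint angles; "qd": joint speeds; "joint_torque": joint torques, N m; "tcp_pos": TCP position; "eef_rot": TCP orientation; "contact_force": force on the tool from outside, world axes, zero at the start; "moment": the same for the moment, N m; "gripper_width": finger opening in m; "gripper_force": force on a finger pad.
Only numpy, scipy, OpenCV 4.12 (cv2) and the standard library are available. Lean on these libraries where they do the work, as an engineer would, in place of code of your own. Each camera call takes 0.05 s, during which the arm holds its last target. There are 200 camera calls.

TASK

Turn the wide tin on its turntable stand until its label faces the front of the stand, above the red-handled bolt; it is too wide to grip, but a closed fingertip pressed gently near the edge of its lid can roll it round. Then slide the bolt fully home into the slot in the tin's foot without forcing it, leaving the tin seated flat on the stand and the things around it where they are.

Things in the scene. Friction and masses are not known exactly. Their poses are not given: they have to be found in the camera images.
- stand: Fixed grey turntable stand; origin on the worktop under the turntable axis, z up, -x its front. Foot of radius 72 mm and a 64 mm wide tongue reaching 160 mm to the front, both 12 mm thick. On it turns a platter (radius 46 mm, top 34 mm up; 0.2 N m of friction, no stop or spring). The bolt's guide stands 73 to 95 mm in front of the axis, 39 mm wide, 37 mm high.
- tin: Loose round steel tin, green lid, 0.8 kg, 123 mm in diameter (too wide to grip), 56 to 66 mm tall; origin on its axis at its lower edge, 20 mm above the worktop. It sits centred on the platter (2 mm play) and turns with it. White and orange label on its own -x side, below it the only slot (16 mm wide) in the dark foot ring (lowest 14 mm, 12 mm thick).
- tin_lid (a point): Centre of the lid's flat top if the lid were pressed on fully, 76 mm above the worktop; the tight lid sits 0 to 10 mm higher, unmeasured: feel for it slowly. Axes as the tin's: -x to the label, as the orange arrow on the lid. Radius 60 mm. Dents at over 25 N; a shut gripper kept pressed near the edge with 10 to 15 N turns it, but the lid turns about a fifth less than the fingertip.
- tin_label (a point): Middle of the label, 60 mm from the tin's axis, 46 mm above the worktop, straight above the slot.
- front_mark (a point): Point of the stand where the middle of the label belongs: 60 mm in front of the turntable axis, 46 mm above the worktop; axes as the stand's.
- bolt_handle (a point): Centre of the front face of the bolt's red upright handle (10 mm thick, 30 mm wide, 27 to 61 mm above the worktop). The point is 48 mm above the worktop, and 127 mm in front of the turntable axis when the bolt is out. Push it toward the tin (stand's +x). On the tin's side of the handle 22 mm are free to the guide when the bolt is out.
- bolt (a joint): Travel of the brass bolt in m: 0 to 0.003 at the start (out), 0.018 fully home at its stop. About 2.5 N of friction; it stays where left. Its round nose, 12 mm wide, reaches the foot ring at about 0.006 and enters only at the slot, centring the tin by itself if up to about 4 mm off. More than 20 N against the tin harms the ring.
- oil_bottle: Yellow oil bottle with red spout, 48 mm in diameter, 92 mm tall, standing beside the stand; leave alone. Origin at its foot.
- cup_red: Red steel cup, 65 mm in diameter, 63 mm tall, standing beside the stand; leave alone. Origin at its foot.
- nose_b: Small black nose piece, 19 mm wide, 27 mm tall, standing behind the stand; leave alone. Origin at its foot.
Mind the look-alikes: they are no part of the job. Of the things that look like the tin, the largest one is meant.

How it is judged:
By the outcome, as a careful person would: the job done as asked, in the order asked, and still so for the second after the job is handed in, with the robot touching nothing.
It also fails if it takes over 64 s, if anything falls off the work surface, if the arm or the gripper's body presses on something with over 40 N, if the wrist force passes 120 N, or if a joint passes its speed limit or range.

## Working session

There is one attempt and no reset: what is moved stays moved. The work goes in short steps, Python scripts to look and compute and a shell command to move; the robot and the scene stay as the last step left them, time stands still between calls to the robot, and variables do not carry over. Pictures are saved under pics/ and viewed, at most 10 in all, crops included, and the job is handed in when it is done.

```bash
ls; mkdir -p pics; cat > h.py <<'E'
import numpy as np, cv2
from plant import get_state, imaging, r, finder
def world(name,depth,uv):
    c=imaging.get_calibration(name); uv=np.atleast_2d(uv).astype(int)
    z=depth[uv[:,1],uv[:,0]]
    p=np.c_[(uv[:,0]-c['cx'])/c['fx']*z,(uv[:,1]-c['cy'])/c['fy']*z,z]
    R=cv2.Rodrigues(np.array(c['rvec'],float))[0]
    return ((p-np.array(c['tvec']).ravel())@R)
def save(n,im): cv2.imwrite('pics/'+n+'.png',im[:,:,::-1])
E
python3 - <<'E'
from h import *
print(get_state())
for n in ('top','scene'):
    im,d=imaging.capture(n); save(n,im); np.savez(n+'.npz',im=im,d=d)
    for q in ('tin','stand','bolt_handle','oil_bottle','cup_red','nose_b'):
        for o in finder.cut_out(n,q):
            m=o['region']&(d>0); v,u=np.nonzero(m)
            w=world(n,d,np.c_[u,v]) if len(u) else np.zeros((1,3))
            print(n,q,round(o['p'],2),np.round(o['pixel']),len(u),np.round(np.median(w,0),3),np.round(w.min(0),3),np.round(w.max(0),3))
E
```

```text
pics
{'time_s': 0.0, 'joints': array([-5.46544409e+01,  2.05911431e+01,  6.33926254e-01, -1.92427666e-02,
       -7.01355469e+01, -1.65069027e+01]), 'qd': array([-0.06992239,  0.0212458 , -0.12451916, -0.05244949,  0.01206559,
       -0.00194271]), 'joint_torque': array([ 9.13797812e-04, -5.82720208e+01,  2.93062913e+01,  6.99699104e+00,
        6.91094989e-03, -1.58930366e-04]), 'tcp_pos': array([ 0.21777432, -0.6383927 ,  0.2256299 ]), 'eef_rot': array([ 1.79905919e+02, -9.01557039e-03, -1.61167889e+02]), 'contact_force': array([-0.19025643, -0.03843645, -0.36692581]), 'moment': array([-0.02757347, -0.01549186,  0.0102706 ]), 'gripper_force': 0.0, 'gripper_width': 0.08770668690971692}
top tin 0.96 [300. 247.] 3417 [0.578 0.17  0.084] [ 0.517  0.108 -0.004] [0.646 0.237 0.089]
top tin 0.92 [390. 305.] 1609 [0.462 0.006 0.039] [ 0.419 -0.04  -0.004] [0.504 0.048 0.043]
top tin 0.6 [256. 336.] 1662 [0.414 0.262 0.039] [ 0.369  0.22  -0.003] [0.456 0.312 0.045]
top stand 0.8 [322. 298.] 2084 [0.486 0.137 0.012] [ 0.418  0.094 -0.005] [0.646 0.24  0.086]
top bolt_handle 0.61 [319. 306.]
[... 432 characters left out ...]
 [0.503 0.049 0.045]
scene tin 0.82 [306. 263.] 3245 [0.553 0.192 0.08 ] [ 0.514 -0.024 -0.001] [0.767 0.23  0.088]
scene tin 0.61 [341. 330.] 2259 [0.399 0.275 0.04 ] [ 0.367  0.175 -0.   ] [0.496 0.305 0.044]
scene stand 0.89 [345. 291.] 2352 [0.491 0.16  0.013] [ 0.416  0.065 -0.001] [0.657 0.287 0.064]
scene bolt_handle 0.61 [362. 281.] 273 [0.461 0.142 0.04 ] [0.453 0.085 0.001] [0.515 0.156 0.064]
scene oil_bottle 0.95 [346. 243.] 643 [0.585 0.037 0.04 ] [ 0.569 -0.106  0.   ] [0.701 0.053 0.09 ]
scene cup_red 0.74 [263. 306.] 1474 [0.536 0.318 0.033] [0.508 0.23  0.   ] [0.631 0.348 0.063]
scene nose_b 0.51 [252. 275.] 130 [0.671 0.235 0.01 ] [ 0.662  0.201 -0.001] [0.719 0.243 0.029]
```

```bash
python3 - <<'E'
from h import *
a=np.load('top.npz');im=a['im'];d=a['d']
c=im[170:370,200:440]; save('crop',cv2.resize(c,(720,600),interpolation=cv2.INTER_CUBIC))
v,u=np.mgrid[170:370,200:440]; uv=np.c_[u.ravel(),v.ravel()]; w=world('top',d,uv)
m=(w[:,2]>.075)&(np.hypot(w[:,0]-.578,w[:,1]-.172)<.075)
(cx,cy),R=cv2.minEnclosingCircle(w[m][:,:2].astype(np.float32)); print('lid',cx,cy,R,w[m].mean(0),m.sum())
px=im[uv[:,1],uv[:,0]].astype(int)
hsv=cv2.cvtColor(im,cv2.COLOR_RGB2HSV)[uv[:,1],uv[:,0]].astype(int)
o=m&(hsv[:,0]<25)&(hsv[:,1]>100); print('orange',o.sum(),w[o].mean(0) if o.any() else 0); 
for p,q in zip(w[o],uv[o]): print(q,np.round(p,3),end=' ')
h=(w[:,2]>.05)&(w[:,2]<.068)&((hsv[:,0]<8)|(hsv[:,0]>172))&(hsv[:,1]>120)&(abs(w[:,1]-.14)<.04)&(w[:,0]<.5)
print('\nhandle top',h.sum(),w[h].mean(0),w[h].min(0),w[h].max(0))
E
```

```text
lid 0.5773670077323914 0.1672937124967575 0.06432130187749863 [0.57591729 0.16764501 0.1264477 ] 3554
orange 60 [0.5621166  0.1309129  0.18567409]
[380 244] [0.529 0.125 0.955] [325 248] [0.576 0.126 0.082] [326 248] [0.576 0.124 0.086] [327 248] [0.576 0.122 0.085] [315 249] [0.575 0.145 0.083] [316 249] [0.575 0.143 0.084] [317 249] [0.575 0.141 0.085] [318 249] [0.575 0.139 0.086] [325 249] [0.574 0.126 0.085] [328 249] [0.574 0.12  0.084] [314 250] [0.573 0.146 0.082] [318 250] [0.573 0.139 0.083] [319 250] [0.573 0.137 0.083] [320 250] [0.573 0.135 0.084] [321 250] [0.573 0.133 0.085] [325 250] [0.572 0.126 0.084] [329 250] [0.572 0.119 0.082] [314 251] [0.571 0.146 0.083] [321 251] [0.571 0.133 0.086] [322 251] [0.571 0.132 0.084] [323 251] [0.571 0.13  0.086] [324 251] [0.571 0.128 0.083] [325 251] [0.571 0.126 0.083] [329 251] [0.571 0.119 0.079] [314 252] [0.569 0.147 0.083] [324 252] [0.569 0.128 0.086] [330 252] [0.569 0.117 0.082] [313 253] [0.567 0.148 0.086] [314 253] [0.567 0.147 0.083] [330 253] [0.566 0.117 0.087] [315 254] [0.566 0.145 0.083] [316 254] [0.565 0.143 
[... 266 characters left out ...]
13  0.084] [324 256] [0.561 0.128 0.086] [323 257] [0.56  0.13  0.082] [324 257] [0.56  0.128 0.083] [322 258] [0.558 0.132 0.085] [323 258] [0.558 0.13  0.083] [328 258] [0.557 0.121 0.084] [329 258] [0.557 0.119 0.083] [322 259] [0.556 0.132 0.083] [326 259] [0.556 0.125 0.085] [327 259] [0.556 0.123 0.087] [322 260] [0.554 0.132 0.085] [323 260] [0.554 0.13  0.086] [324 260] [0.554 0.128 0.086] [325 260] [0.554 0.127 0.086] [221 269] [0.529 0.125 0.955] [225 269] [0.529 0.125 0.955] [245 269] [0.529 0.125 0.955] [228 272] [0.529 0.125 0.955] [236 273] [0.529 0.125 0.955] 
handle top 73 [0.46375271 0.13548638 0.05968339] [0.45634521 0.12331621 0.05270141] [0.47102349 0.1482056  0.06400713]
```

View pics/crop.png

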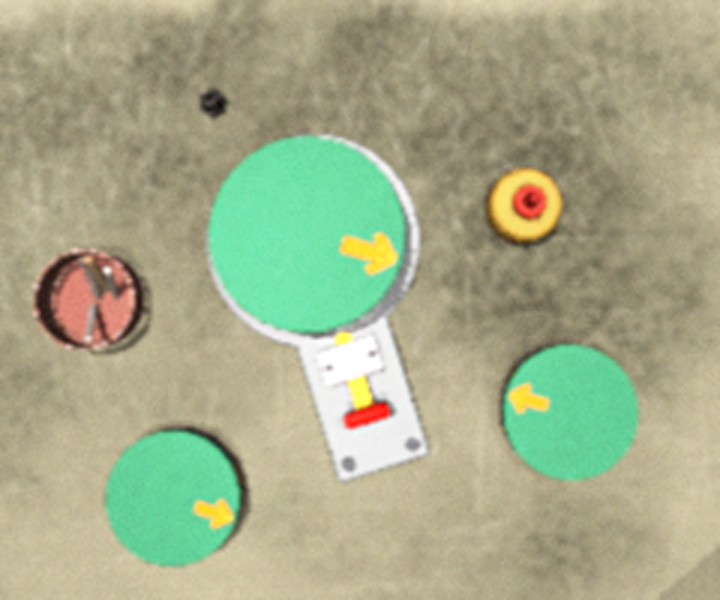

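View pics/scene.png

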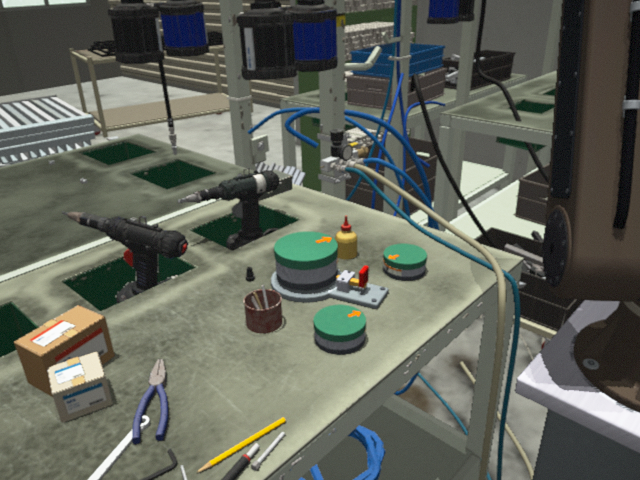

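The three tin-like things in the top picture are at (300,247), (390,305) and (256,336). The first is the one meant: it has the largest lid, about 125 mm, and sits on the turntable stand behind the red handle at crop (368,415). The crop confirms this. Its arrow points right, toward crop (398,258), so it needs roughly a 60° clockwise turn.

```bash
cat > ang.py <<'E'
from h import *
def measure(im,d):
    v,u=np.mgrid[170:370,200:440]; uv=np.c_[u.ravel(),v.ravel()]; w=world('top',d,uv)
    hsv=cv2.cvtColor(im,cv2.COLOR_RGB2HSV)[uv[:,1],uv[:,0]].astype(int)
    H,S,V=hsv.T
    near=(np.hypot(w[:,0]-.578,w[:,1]-.168)<.08)&(w[:,2]>.072)&(w[:,2]<.1)
    g=near&(S>70)
    hull=cv2.convexHull(w[g][:,:2].astype(np.float32)); (ex,ey),ax,_=cv2.fitEllipse(hull)
    o=near&(H>=5)&(H<32)&(S>100)&(V>150)&(np.hypot(w[:,0]-ex,w[:,1]-ey)<.055)
    p=w[o][:,:2]-[ex,ey]; a=np.degrees(np.arctan2(p[:,1].mean(),p[:,0].mean()))%360
    print('lid c',ex,ey,ax,'z',np.median(w[g][:,2]),'arrow',o.sum(),a, p.mean(0))
    # stand: red handle top
    h=(w[:,2]>.05)&(w[:,2]<.068)&((H<8)|(H>172))&(S>120)&(abs(w[:,1]-.14)<.05)&(w[:,0]<.52)
    (hx,hy),wh,an=cv2.minAreaRect(w[h][:,:2].astype(np.float32)); print('handle',hx,hy,wh,an,'from axis',np.degrees(np.arctan2(hy-ey,hx-ex))%360,np.hypot(hx-ex,hy-ey))
    # tongue
    t=(w[:,2]>.007)&(w[:,2]<.017)&(S<60)&(V>110)&(w[:,0]<.53)&(abs(w[:,1]-.14)<.06)
    m=np.zeros(im.shape[:2],np.uint8); m[uv[t][:,1],uv[t][:,0]]=255
    q=w[t][:,:2]; rr=cv2.minAreaRect(q[np.abs(q-np.median(q,0)).max(1)<.08].astype(np.float32)); print('tongue',t.sum(),rr)
    return ex,ey,a
if __name__=='__main__':
    a=np.load('top.npz'); measure(a['im'],a['d'])
E
python3 ang.py
```

```text
lid c 0.5784512162208557 0.1694534420967102 (0.12016791105270386, 0.12146487832069397) z 0.08354508108681434 arrow 141 252.46444772240386 [-0.01229905 -0.03892336]
handle 0.4636041820049286 0.13566526770591736 (0.009783487766981125, 0.026812780648469925) 17.010629653930664 from axis 196.39396427262741 0.11971416790362352
tongue 1187 ((0.47588247060775757, 0.14720046520233154), (0.10984671860933304, 0.08019883930683136), 14.161112785339355)
```

```bash
python3 -m handwheel '[[1,2,5,0,4],[1,4,10,0,8],[1,6.2,14.5,0,12],[1,8.4,19.5,0,16],[1,10.5,24.5,0,20],[1,12.6,29.5,0,24],[1,14.8,34.5,0,28],[1,17,39.5,0,33]]' 40 && python3 -m handwheel '[[1,2,5,0,0],[1,4.2,10,0,0],[1,6.4,15,0,0],[1,8.6,20,0,0],[1,10.7,25,0,0],[1,12.8,30,-1,0],[1,15,35,-3,0],[1,16,37.4,-6,0]]'
```

```text
time_s: 1.7
tcp_pos: [0.3885, -0.2422, 0.227]
eef_rot: [-179.9, 0.0, -128.0]
contact_force: [1.8, -0.2, 0.1]
gripper_width: 0.0132
gripper_force: 0.0
time_s: 2.7
tcp_pos: [0.5495, 0.1331, 0.1666]
eef_rot: [-179.9, 0.1, -128.0]
contact_force: [-1.1, -0.1, 0.2]
gripper_width: 0.0004
gripper_force: 0.0
```

```bash
python3 -m handwheel '[[1,-0.1,-0.2,-2,0],[1,-0.2,-0.3,-4,0],[1,-0.2,-0.3,-6,0],[1,-0.2,-0.3,-7,0],[1,-0.2,-0.3,-7.3,0],[1,-0.2,-0.3,-7.3,0],[1,-0.2,-0.3,-7.3,0]]'; python3 -m handwheel '[[1,0,0,-0.1,0],[1,0,0,-0.2,0],[1,0,0,-0.3,0],[1,0,0,-0.4,0],[1,0,0,-0.4,0]]'
```

```text
time_s: 3.58
tcp_pos: [0.5464, 0.1274, 0.0943]
eef_rot: [-180.0, 0.1, -128.2]
contact_force: [0.1, 0.3, -0.4]
gripper_width: 0.0006
gripper_force: 0.0
time_s: 4.2
tcp_pos: [0.5459, 0.1272, 0.0894]
eef_rot: [180.0, -0.0, -128.2]
contact_force: [-0.7, 0.2, 0.5]
gripper_width: 0.0004
gripper_force: 0.0
```

```bash
python3 -m handwheel '[[1,0.1,0.2,-0.05,0],[1,0.1,0.2,-0.1,0],[1,0.1,0.2,-0.15,0],[1,0.1,0.2,-0.2,0],[1,0.1,0.2,-0.2,0]]'; python3 -m handwheel '[[1,0,0,-0.05,0],[1,0,0,-0.1,0],[1,0,0,-0.1,0]]';
```

```text
time_s: 4.82
tcp_pos: [0.5469, 0.1292, 0.0875]
eef_rot: [180.0, -0.0, -128.2]
contact_force: [-0.2, 0.3, -1.5]
gripper_width: 0.0001
gripper_force: 0.0
time_s: 5.2
tcp_pos: [0.5469, 0.1291, 0.0865]
eef_rot: [180.0, -0.0, -128.2]
contact_force: [-0.5, 0.0, 0.2]
gripper_width: 0.0006
gripper_force: 0.0
```

```bash
for i in 1; do python3 -m handwheel '[[1,0,0,-0.05,0],[1,0,0,-0.1,0],[1,0,0,-0.1,0]]';done;  python3 -m handwheel '[[1,0,0,-0.05,0],[1,0,0,-0.1,0],[1,0,0,-0.1,0]]'
```

```text
time_s: 5.58
tcp_pos: [0.5469, 0.1291, 0.0855]
eef_rot: [180.0, -0.0, -128.2]
contact_force: [-0.2, 0.4, 0.1]
gripper_width: 0.0004
gripper_force: 0.0
time_s: 5.95
tcp_pos: [0.547, 0.1292, 0.0848]
eef_rot: [-180.0, 0.0, -128.2]
contact_force: [-1.0, -0.9, 2.3]
gripper_width: 0.0005
gripper_force: 1.7
```

```bash
python3 -m handwheel '[[1,0,0,-0.03,0],[1,0,0,-0.05,0],[1,0,0,-0.05,0]]'; python3 -m handwheel '[[1,0,0,-0.03,0],[1,0,0,-0.05,0],[1,0,0,-0.05,0]]'
```

```text
time_s: 6.32
tcp_pos: [0.547, 0.1291, 0.0847]
eef_rot: [-180.0, 0.0, -128.1]
contact_force: [-1.9, 0.1, 8.4]
gripper_width: 0.0004
gripper_force: 3.9
time_s: 6.7
tcp_pos: [0.547, 0.1291, 0.0846]
eef_rot: [-180.0, 0.0, -128.1]
contact_force: [-4.8, -1.1, 11.1]
gripper_width: 0.0001
gripper_force: 5.8
```

```bash
python3 -m handwheel '[[1,-0.21,0.17,-0.01,-3],[1,-0.40,0.34,-0.01,-6],[1,-0.59,0.53,-0.01,-9],[1,-0.77,0.73,-0.01,-12]]';python3 - <<'E'
from ang import *
im,d=imaging.capture('top'); measure(im,d); save('t1',im[170:370,200:440]); print(get_state()['contact_force'])
E
```

```text
time_s: 7.2
tcp_pos: [0.5403, 0.1361, 0.0847]
eef_rot: [-179.9, 0.1, -140.2]
contact_force: [1.0, -4.8, 9.5]
gripper_width: 0.0005
gripper_force: 4.3Traceback (most recent call last):
  File "<stdin>", line 2, in <module>
  File "ang.py", line 8, in measure
    hull=cv2.convexHull(w[g][:,:2].astype(np.float32)); (ex,ey),ax,_=cv2.fitEllipse(hull)
                                                                     ~~~~~~~~~~~~~~^^^^^^
cv2.error: OpenCV(4.12.0) /io/opencv/modules/imgproc/src/shapedescr.cpp:356: error: (-215:Assertion failed) n >= 0 && (depth == CV_32F || depth == CV_32S) in function 'fitEllipseNoDirect'
```

```bash
python3 -m handwheel '[[1,-0.17,0.21,-0.02,-3],[1,-0.33,0.42,-0.02,-6],[1,-0.47,0.65,-0.02,-9],[1,-0.61,0.88,-0.02,-12],[1,-0.73,1.12,-0.02,-15],[1,-0.84,1.36,-0.02,-18],[1,-0.93,1.61,-0.02,-21],[1,-1.02,1.86,-0.02,-24]]';python3 - <<'E'
from h import *
im,d=imaging.capture('scene'); c=im[200:350,220:420]; save('s1',cv2.resize(c,(800,600),interpolation=cv2.INTER_CUBIC)); print(get_state()['contact_force'])
E
```

```text
time_s: 8.25
tcp_pos: [0.5304, 0.1549, 0.0847]
eef_rot: [-180.0, 0.2, -164.2]
contact_force: [2.0, -4.5, 9.4]
gripper_width: 0.0003
gripper_force: 4.4
[ 0.47623282 -2.73920328  8.97790791]
```

View pics/s1.png

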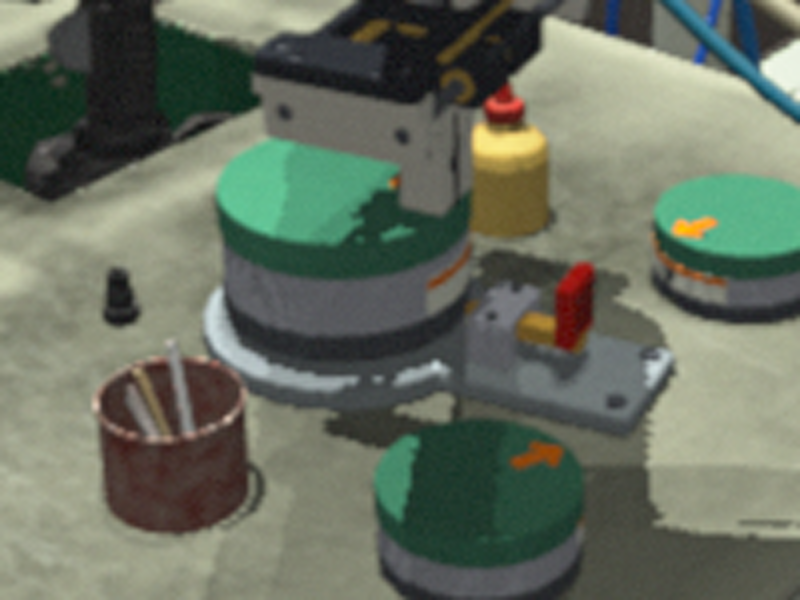

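```bash
python3 -m handwheel '[[1,-0.07,0.26,-0.02,-3],[1,-0.13,0.52,-0.02,-6],[1,-0.17,0.78,-0.02,-9],[1,-0.20,1.05,-0.02,-12],[1,-0.21,1.31,-0.02,-15],[1,-0.21,1.58,-0.02,-18],[1,-0.20,1.85,-0.02,-21],[1,-0.17,2.11,-0.02,-24]]'; python3 -m handwheel '[[1,0,0,1,0],[1,0,0,3,0],[1,0,-3,6,4],[1,-1,-8,7,8],[1,-2,-13,7,12],[1,-3,-18,7,16],[1,-4,-23,7,20],[1,-5,-28,7,25]]'
python3 - <<'E'
from ang import *
im,d=imaging.capture('top'); save('t2',cv2.resize(im[170:370,200:440],(720,600))); np.savez('t2.npz',im=im,d=d); measure(im,d)
E
```

```text
time_s: 9.3
tcp_pos: [0.5292, 0.1761, 0.0846]
eef_rot: [180.0, 0.2, 171.8]
contact_force: [2.9, -4.2, 9.3]
gripper_width: 0.0003
gripper_force: 4.4
time_s: 10.3
tcp_pos: [0.4767, -0.1051, 0.1534]
eef_rot: [180.0, 0.0, -162.9]
contact_force: [1.3, -0.8, 0.0]
gripper_width: 0.0006
gripper_force: 0.0
lid c 0.5784852504730225 0.16943608224391937 (0.1204405128955841, 0.12138022482395172) z 0.08363156111379927 arrow 141 193.66973138429597 [-0.03989765 -0.00970367]
handle 0.4634546637535095 0.13570071756839752 (0.009961565025150776, 0.02706877514719963) 18.262836456298828 from axis 196.34498825928102 0.11987539660341413
tongue 1144 ((0.4761594533920288, 0.1478101909160614), (0.10874126106500626, 0.08092118799686432), 13.969511985778809)
```

```bash
python3 - <<'E'
from h import *
for f in ('top.npz','t2.npz'):
    a=np.load(f); im,d=a['im'],a['d']
    v,u=np.mgrid[170:370,200:440]; uv=np.c_[u.ravel(),v.ravel()]; w=world('top',d,uv)[:,:3]
    # tongue by height 9..16mm & grey
    S=cv2.cvtColor(im,cv2.COLOR_RGB2HSV)[uv[:,1],uv[:,0]].astype(int)[:,1]
    f0=np.radians(196.5); e=np.array([np.cos(f0),np.sin(f0)]); n=np.array([-e[1],e[0]])
    q=w[:,:2]-[.5785,.1694]; s=q@e; t=q@n
    m=(w[:,2]>.006)&(w[:,2]<.017)&(s>.08)&(s<.18)&(abs(t)<.05)&(S<45)
    print(m.sum(),s[m].max(),np.percentile(t[m],[1,50,99]))
    # edges per s-bin
    B=[];
    for lo in np.arange(.08,.155,.005):
        k=m&(s>=lo)&(s<lo+.005)
        if k.sum()>5: B.append((lo+.0025,t[k].min(),t[k].max()))
    B=np.array(B); print(np.round(B[:,1:]*1000,1).tolist())
    for j in (1,2):
        c=np.polyfit(B[:,0],B[:,j],1); print('edge',196.5+np.degrees(np.arctan(c[0])),np.polyval(c,0))
E
```

```text
934 0.15953633352603264 [-0.03262799 -0.00111877  0.03012041]
[[-32.6, 29.7], [-32.2, 29.8], [-32.9, 30.4], [-33.1, 30.5], [-32.9, 30.5], [-32.1, 29.9], [-32.6, 30.5], [-32.7, 30.6], [-32.6, 30.6], [-32.6, 30.6], [-33.2, 30.0], [-33.2, 30.7], [-33.2, 30.1], [-32.4, 30.1], [-33.2, 29.5]]
edge 196.12330009103246 -0.031994559693884594
edge 196.50724217740202 0.030220546380958353
911 0.15941338202995167 [-0.03241938 -0.00016458  0.03012501]
[[-32.3, 29.7], [-32.3, 30.4], [-31.7, 30.4], [-33.1, 30.5], [-32.8, 30.5], [-32.2, 29.9], [-32.9, 30.5], [-32.7, 30.6], [-32.6, 30.6], [-32.5, 30.6], [-33.2, 30.0], [-32.4, 30.1], [-32.6, 30.1], [-32.3, 30.1], [-33.0, 29.5]]
edge 196.17604558945283 -0.03191608340588846
edge 196.2496611505543 0.03074858695627805
```

View pics/t2.png

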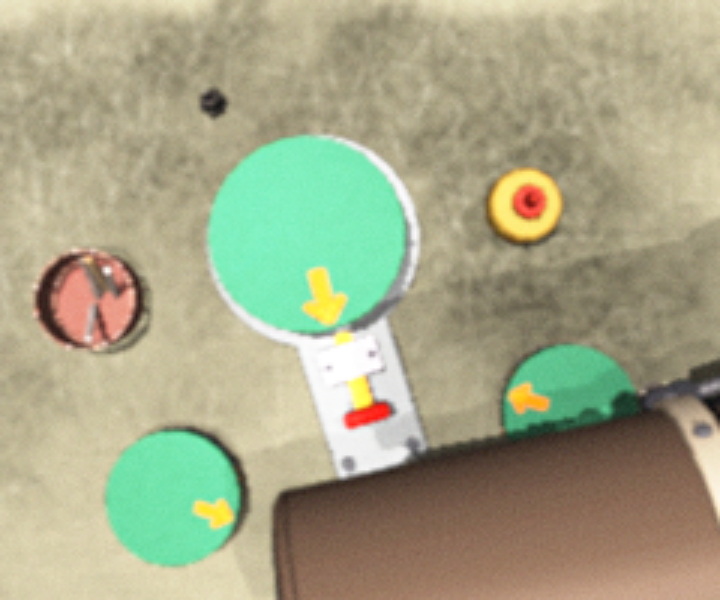

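```bash
python3 -m handwheel '[[1,1,5,0,0],[1,2,10,0,0],[1,3,15,0,0],[1,4,20,0,0],[1,5,25,-1,0],[1,5.2,26,-3,0],[1,5.2,26,-5,0],[1,5.2,26,-6.4,0]]'; python3 -m handwheel '[[1,0,0,-0.1,0],[1,0,0,-0.2,0],[1,0,0,-0.3,0],[1,0,0,-0.35,0],[1,0,0,-0.35,0]]'
```

```text
time_s: 11.35
tcp_pos: [0.5288, 0.1563, 0.0881]
eef_rot: [-180.0, -0.1, -163.1]
contact_force: [0.2, -0.4, 0.0]
gripper_width: 0.0009
gripper_force: 0.0
time_s: 11.98
tcp_pos: [0.5294, 0.1562, 0.0858]
eef_rot: [180.0, 0.0, -163.2]
contact_force: [-0.2, 0.4, 0.4]
gripper_width: 0.0005
gripper_force: 0.0
```

```bash
python3 -m handwheel '[[1,0,0,-0.05,0],[1,0,0,-0.1,0],[1,0,0,-0.14,0],[1,0,0,-0.14,0]]';python3 -m handwheel '[[1,0,0,-0.03,0],[1,0,0,-0.06,0],[1,0,0,-0.06,0]]'
```

```text
time_s: 12.48
tcp_pos: [0.5294, 0.1562, 0.0847]
eef_rot: [-180.0, 0.0, -163.1]
contact_force: [-2.2, -0.5, 6.6]
gripper_width: 0.0005
gripper_force: 3.2
time_s: 12.85
tcp_pos: [0.5294, 0.1562, 0.0846]
eef_rot: [-180.0, 0.0, -163.1]
contact_force: [-4.2, -1.2, 11.6]
gripper_width: 0.0005
gripper_force: 5.5
```

```bash
python3 -m handwheel '[[1,0.02,-0.07,-0.01,0.8],[1,0.04,-0.15,-0.01,1.7],[1,0.06,-0.23,-0.01,2.6],[1,0.06,-0.23,-0.01,2.6]]';  python3 -m handwheel '[[1,0,0,1,0],[1,0,0,3,0],[1,0,-3,6,0],[1,-1,-8,7,0],[1,-2,-13,7,0],[1,-3,-18,7,0],[1,-4,-23,7,0],[1,-5,-28,7,-2.6]]'
python3 - <<'E'
from ang import *
im,d=imaging.capture('top'); measure(im,d)
E
```

```text
time_s: 13.35
tcp_pos: [0.5299, 0.1542, 0.0846]
eef_rot: [180.0, 0.0, -160.5]
contact_force: [-5.9, 1.2, 11.9]
gripper_width: 0.0005
gripper_force: 6.0
time_s: 14.35
tcp_pos: [0.4796, -0.1277, 0.154]
eef_rot: [-180.0, 0.0, -163.2]
contact_force: [0.8, -0.0, 0.4]
gripper_width: 0.0008
gripper_force: 0.0
lid c 0.5784592628479004 0.16928192973136902 (0.11988548189401627, 0.12123174220323563) z 0.08360295614478655 arrow 143 196.0117530831191 [-0.03963013 -0.01137256]
handle 0.46344515681266785 0.13570676743984222 (0.00984243955463171, 0.027101919054985046) 18.28253746032715 from axis 196.27369297436496 0.11981459055551656
tongue 880 ((0.48443347215652466, 0.142390638589859), (0.11118051409721375, 0.07852599024772644), 23.82073974609375)
```

```bash
python3 -m handwheel '[[1,-1,5,0,0],[1,-2,10,0,0],[1,-3,15,0,0],[1,-4,20,0,0],[1,-4.6,25,0,0],[1,-4.6,25.5,0,0],[1,-4.6,25.5,-2,0],[1,-4.6,25.5,-2,0]]'; python3 -m handwheel '[[1,0,0,-3,0],[1,0,0,-6,0],[1,0,0,-8.5,0],[1,0,0,-9.4,0],[1,0,0,-9.4,0],[1,0,0,-9.4,0]]'
```

```text
time_s: 15.4
tcp_pos: [0.4331, 0.1279, 0.1326]
eef_rot: [-179.9, -0.2, -163.2]
contact_force: [0.2, -0.2, 0.1]
gripper_width: 0.0005
gripper_force: 0.0
time_s: 16.15
tcp_pos: [0.4346, 0.1292, 0.0405]
eef_rot: [180.0, 0.1, -163.2]
contact_force: [-0.2, 0.3, 0.8]
gripper_width: 0.0004
gripper_force: 0.0
```

```bash
python3 -m handwheel '[[1,0.4,0.12,0,0],[1,0.8,0.24,0,0],[1,1.1,0.32,0,0],[1,1.2,0.35,0,0],[1,1.3,0.38,0,0],[1,1.4,0.41,0,0],[1,1.5,0.44,0,0],[1,1.5,0.44,0,0]]'; python3 -m handwheel '[[1,0.05,0.015,0,0],[1,0.1,0.03,0,0],[1,0.15,0.045,0,0],[1,0.2,0.06,0,0],[1,0.25,0.075,0,0],[1,0.3,0.09,0,0],[1,0.3,0.09,0,0]]'
```

```text
time_s: 17.15
tcp_pos: [0.4486, 0.133, 0.0393]
eef_rot: [-180.0, -0.0, -163.2]
contact_force: [-2.8, -0.0, 1.5]
gripper_width: 0.0008
gripper_force: 1.2
time_s: 18.02
tcp_pos: [0.4519, 0.1341, 0.0394]
eef_rot: [-180.0, -0.0, -163.2]
contact_force: [-1.3, -1.0, -1.0]
gripper_width: 0.0004
gripper_force: 1.2
```

```bash
python3 -m handwheel '[[1,0.05,0.015,0,0],[1,0.1,0.03,0,0],[1,0.15,0.045,0,0],[1,0.2,0.06,0,0],[1,0.2,0.06,0,0]]'; python3 -m handwheel '[[1,0.05,0.015,0,0],[1,0.1,0.03,0,0],[1,0.15,0.045,0,0],[1,0.2,0.06,0,0],[1,0.2,0.06,0,0]]'
```

```text
time_s: 18.65
tcp_pos: [0.454, 0.1348, 0.0395]
eef_rot: [180.0, 0.0, -163.2]
contact_force: [-1.5, -2.2, -1.5]
gripper_width: 0.0005
gripper_force: 1.2
time_s: 19.27
tcp_pos: [0.456, 0.1354, 0.0395]
eef_rot: [180.0, 0.0, -163.2]
contact_force: [-1.2, -2.2, -1.4]
gripper_width: 0.0002
gripper_force: 1.1
```

```bash
python3 -m handwheel '[[1,0.08,0.023,0,0],[1,0.16,0.047,0,0],[1,0.24,0.07,0,0],[1,0.32,0.094,0,0],[1,0.4,0.117,0,0],[1,0.45,0.132,0,0],[1,0.45,0.132,0,0]]'; python3 -m handwheel '[[1,0.05,0.015,0,0],[1,0.1,0.03,0,0],[1,0.15,0.045,0,0],[1,0.15,0.045,0,0]]'
```

```text
time_s: 20.15
tcp_pos: [0.4605, 0.1367, 0.0395]
eef_rot: [180.0, 0.0, -163.2]
contact_force: [-1.5, -3.0, -1.9]
gripper_width: 0.0003
gripper_force: 1.1
time_s: 20.65
tcp_pos: [0.4621, 0.1372, 0.0395]
eef_rot: [180.0, 0.0, -163.2]
contact_force: [-1.5, -1.1, -1.0]
gripper_width: 0.0006
gripper_force: 1.1
```

```bash
python3 -m handwheel '[[1,0.05,0.015,0,0],[1,0.1,0.03,0,0],[1,0.1,0.03,0,0]]'; python3 -m handwheel '[[1,0.05,0.015,0,0],[1,0.1,0.03,0,0],[1,0.1,0.03,0,0]]'
```

```text
time_s: 21.02
tcp_pos: [0.4628, 0.1374, 0.0395]
eef_rot: [-180.0, -0.0, -163.2]
contact_force: [-3.9, -2.2, 1.2]
gripper_width: 0.0002
gripper_force: 1.9
time_s: 21.4
tcp_pos: [0.4628, 0.1372, 0.0394]
eef_rot: [-180.0, -0.1, -163.2]
contact_force: [-7.6, -2.4, 5.5]
gripper_width: 0.0006
gripper_force: 4.1
```

```bash
python3 -m handwheel '[[1,0.03,0.01,0,0],[1,0.05,0.015,0,0],[1,0.05,0.015,0,0]]'; python3 -m handwheel '[[1,-0.4,-0.12,0,0],[1,-1.5,-0.45,0,0],[1,-2.5,-0.7,0,0],[1,-2.5,-0.7,3,0],[1,-2.5,-0.7,8,0],[1,-2,-5,11,0],[1,-1,-11,11,0],[1,0,-17,11,0]]'; python3 -m handwheel '[[1,1,-6,0,0],[1,2,-12,0,0],[1,2,-12,0,0]]'
python3 - <<'E'
from ang import *
im,d=imaging.capture('top'); measure(im,d)
a=im[215:320,260:360]
im,d=imaging.capture('scene'); b=im[215:320,240:390]
save('fin',cv2.resize(np.hstack([a,b]),(800,336),interpolation=cv2.INTER_CUBIC))
E
```

```text
time_s: 21.78
tcp_pos: [0.4629, 0.1372, 0.0394]
eef_rot: [-180.0, -0.2, -163.2]
contact_force: [-10.6, -1.3, 7.2]
gripper_width: 0.0004
gripper_force: 5.0
time_s: 22.78
tcp_pos: [0.4646, -0.0332, 0.1505]
eef_rot: [180.0, 0.2, -163.1]
contact_force: [0.5, 0.7, -0.7]
gripper_width: 0.0005
gripper_force: 0.0
time_s: 23.15
tcp_pos: [0.484, -0.1556, 0.1491]
eef_rot: [-180.0, -0.0, -163.5]
contact_force: [-0.7, 0.7, -0.8]
gripper_width: 0.0003
gripper_force: 0.0
lid c 0.5785436034202576 0.16924090683460236 (0.12002364546060562, 0.12129700928926468) z 0.08356805781190059 arrow 145 195.89973300388982 [-0.03951539 -0.01125606]
handle 0.47891664505004883 0.14008259773254395 (0.009823497384786606, 0.027458079159259796) 17.713804244995117 from axis 196.31342829303074 0.1038062513714395
tongue 1227 ((0.4759048521518707, 0.14729586243629456), (0.10981221497058868, 0.08037062734365463), 14.165802955627441)
```

View pics/fin.png

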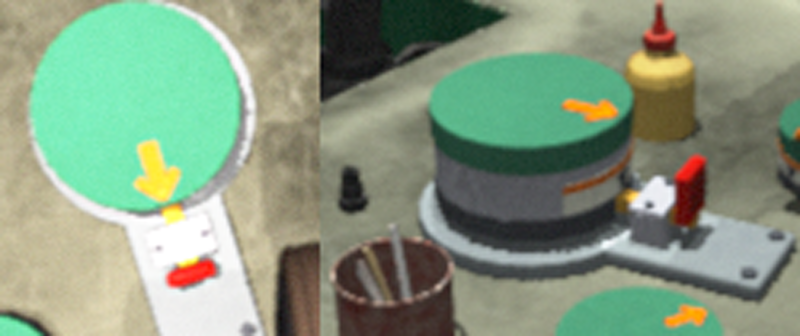

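The picture shows the arrow at (157,172) in the left half pointing to the front, above the bolt. The handle at (190,272) is 104 mm from the axis, so the bolt has travelled its full 18 mm. The tin's lid height is unchanged and the neighbouring things are undisturbed.

```bash
python3 -c "
from h import *
print(r.close_job())"
```

```text
the job is handed in; nothing more can be done
None
```

The tin's label now faces the front of the stand (within about 0.5° by the top camera), the bolt is fully home with about 18 mm of travel and 11 N at most on the push, the tin sits flat, nothing around it was touched, and the job was handed in at about 23 s.

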